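Unpile the bench tools into their fitted trays

TASK

The small bottle, the wax block, the needle tin and the leather-covered weight have been piled up in one stack. Take the stack apart and put each into the one holder whose recess fits it: the bottle upright in the round dish, the wax, the tin and the weight flat on the floor of the smallest, middle and largest rectangular tray, lying lengthwise, all let go of. Set the things down without dropping or toppling any, and leave the turned brass weight among the trays and the grey glue pot standing where they are.

Things in the scene. Friction and masses are not known exactly. Their poses are not given: they have to be found in the camera images.
- paint_bottle: small round bottle of edge paint with a black cap, standing at the top of the stack; 32 mm diameter, 52 mm tall, straight body from 3 to 32 mm above its underside, then shoulder and narrower cap; may lean up to 3 degrees; about 60 g. Origin: centre of its underside, z up
- beeswax: block of wax, under the bottle in the stack; 34 x 50 x 20 mm (x, y, z), about 40 g. Origin: centre of its underside, z up, y along its length
- needle_tin: flat closed tin with rounded corners, under the wax in the stack; 41 x 75 x 15 mm (x, y, z), about 80 g. Origin: centre of its underside, z up, y along its length
- leather_weight: steel weight sewn in dark brown leather, a block at the bottom of the stack, standing on the bench; 55 x 95 x 42 mm (x, y, z), about 0.6 kg (0.4 to 0.85). Origin: centre of its underside, z up, y along its length
- bottle_dish: small round brown wooden dish for the bottle, 62 mm outer diameter, cork-lined round recess 48 mm in diameter; rim all round, 7 mm wide, its top 10 mm above the bench, floor 4 mm above the bench. Fixed to the bench. Origin: centre of its underside, on the bench, z up
- wax_tray: shallow brown wooden tray, fixed to the bench, for the wax block (the smallest of the three rectangular trays); cork-lined recess 48 x 64 mm (x, y), outside 62 x 78 mm; rim 7 mm wide, top 10 mm and recess floor 4 mm above the bench; no rim in the middle 36 mm of both long sides (room for fingers). Origin: centre of its underside; z up, y lengthwise
- tin_tray: shallow brown wooden tray, fixed to the bench, for the needle tin (the middle one of the three rectangular trays); cork-lined recess 55 x 89 mm (x, y), outside 69 x 103 mm; rim 7 mm wide, top 10 mm and recess floor 4 mm above the bench; no rim in the middle 46 mm of both long sides (room for fingers). Origin: centre of its underside; z up, y lengthwise
- weight_tray: shallow brown wooden tray, fixed to the bench, for the leather-covered weight (the largest of the three rectangular trays); cork-lined recess 69 x 109 mm (x, y), outside 83 x 123 mm; rim 7 mm wide, top 10 mm and recess floor 4 mm above the bench; no rim in the middle 50 mm of both long sides (room for fingers). Origin: centre of its underside; z up, y lengthwise
- brass_weight: bystander: turned brass weight with a ball-shaped head, 59 mm diameter at the foot, 90 mm tall, loose, standing among the trays. Origin: centre of its underside, z up
- glue_pot: bystander: shut grey tin pot, about 76 mm diameter (88 mm with its tab), 77 mm tall, loose, standing to the right. Origin: centre of its underside, z up
Not all that is in view belongs to the job. What is shaped like the needle_tin but purple is not meant.

How it is judged:
At the end, for the whole second after the job is handed in: Each thing rests in its own holder: centre within 13 mm of the holder's centre, underside on the recess floor (under 8 mm above the bench), upright or flat within 0.1 rad, the three blocks lengthwise within 0.3 rad, at rest (horizontal distance between leather_weight and weight_tray below 0.013 m and z of leather_weight in the frame of weight_tray between 0 and 0.008 m and angle between each of leather_weight, needle_tin, beeswax, paint_bottle's own z axis and vertical below 0.1 rad and linear speed of each of leather_weight, needle_tin, beeswax, paint_bottle below 0.02 m/s and angle between the y axis of leather_weight and the y axis of weight_tray, either way round below 0.3 rad and horizontal distance between needle_tin and tin_tray below 0.013 m and z of needle_tin in the frame of tin_tray between 0 and 0.008 m and angle between the y axis of needle_tin and the y axis of tin_tray, either way round below 0.3 rad and horizontal distance between beeswax and wax_tray below 0.013 m and z of beeswax in the frame of wax_tray between 0 and 0.008 m and angle between the y axis of beeswax and the y axis of wax_tray, either way round below 0.3 rad and horizontal distance between paint_bottle and bottle_dish below 0.013 m and z of paint_bottle in the frame of bottle_dish between 0 and 0.008 m); the robot touches nothing.
It fails at once if one of the four things of the stack is dropped from a height or falls (faster than 0.7 m/s while not held) ((contact force between leather_weight and the fingers below 0.05 N and linear speed of leather_weight above 0.7 m/s) or (contact force between needle_tin and the fingers below 0.05 N and linear speed of needle_tin above 0.7 m/s) or (contact force between beeswax and the fingers below 0.05 N and linear speed of beeswax above 0.7 m/s) or (contact force between paint_bottle and the fingers below 0.05 N and linear speed of paint_bottle above 0.7 m/s)).
It fails at once if the turned brass weight is pushed away (more than 30 mm) or knocked over (distance of brass_weight from where it was at the start of the episode above 0.03 m or angle between brass_weight's own z axis and vertical above 0.4 rad).
It fails at once if the glue pot is pushed away (more than 30 mm) or knocked over (distance of glue_pot from where it was at the start of the episode above 0.03 m or angle between glue_pot's own z axis and vertical above 0.4 rad).
It also fails if it takes over 102 s, if anything falls off the work surface, if the arm or the gripper's body presses on something with over 40 N, if the wrist force passes 120 N, or if a joint passes its speed limit or range.

ROBOT

A 6-joint arm with a two-finger parallel gripper is mounted at the origin on a cart in front of the work surface, level with it; the furniture and walls round the work are solid. World frame = base frame: x ahead of the robot, y to its left, z up, the work surface at z = 0. Lengths are in m, angles in rad, forces in N, time in s.
With the tool pointing down it reaches from about 0.275 to 0.85 m from the base axis. Payload 5.2 kg.
Tool frame: the origin (TCP) lies midway between the tips of the shut fingers; the grasp point (between the pads) lies 19 mm behind it; z points along the fingers, y is the line along which they close (so a half turn about z gives the same grasp; the last joint's range is limited). The gripper opens to 85 mm and grips with 20 to 120 N. Pads are 22 mm wide; open, the fingers measure 114 mm over their backs; the gripper's body (76 mm by 85 mm) begins 54 mm behind the grasp point. The pads swing forward as they close: fully open they stand 13 mm farther back than shut.
Start: joints at [-1.388, 0.259, 1.535, -0, 1.348, -0.203], TCP at [0.207, -0.51, 0.231] pointing down, gripper open.
Joint ranges: [-3.14, 3.14], [-0.91, 2.08], [0.19, 2.58], [-1.22, 4.36], [0.22, 2.71], [-3.12, 3.12]. Speed limits (rad/s): [2.57, 2.57, 3.14, 3.14, 3.14, 3.14].

INTERFACE

Orientations are given as a unit quaternion [x, y, z, w].
In Python, from cell import bot gives the robot as it stands.
- The arm moves only by the tool servo_tool, never from a script. Its argument "commands" is text: rows parted by semicolons, each of 7 numbers parted by spaces: the turn, a rotation vector about the world's x, y, z scaled (see below), then the shift along the world's x, y, z scaled (see below), then the finger opening in mm, from 0 to 85.4. A call has 1 to 10 rows; each row is the pose to reach, as a shift and turn from the pose commanded when the call began, turning the shorter way round; what a row does not reach only later rows make up. The controller multiplies each number of a shift by 0.2 m and each number of a turn by 180 degrees. A row lasts 1/8 s, in which the tool goes at most 62.5 mm and 10.7 degrees, less where a joint would pass 70% of its speed; a pose out of reach is approached as far as the arm can. A call with a number of a shift or a turn outside -1 to 1 is refused whole. A call with a gripper value outside its range is refused whole. The fingers move at their own pace and stop on an object; the grip force is fixed at half the most. Time passes only in rows, so rows that repeat a pose let the fingers close. It gives the time, the measured TCP pose, the force, the opening and the grip force at its end, in the units of the state.
- bot.get_state(): the state, without advancing time (a new reading comes with each control period).
- bot.read_camera(name): name is "scene" or "top" or "wrist"; returns a dict with "img" (480x640x3 uint8, red, green, blue), "range_z" (480x640 float32, m along the optical axis (not along the pixel's ray), 0 where there is no reading), "K" (3x3 intrinsics, pixels), "k1" (the pictures are not rectified: a ray, as slopes to the right and down, at radius r is drawn at 1 + k1 r^2 times it, then the intrinsics apply), "eye" and "orientation" of the camera in the world. Camera axes: x right, y down, z forward; pixel columns grow to the right and rows downward; lengths in m; the calibration is good to about 2 mm. A picture is of the moment at which its call begins.
- bot.sign_off(): hands the job in; it is judged then, once.
Trained networks look in the newest picture that a camera, given by its name, has taken for a name from the list of things; names that differ only in an ending like _2 or _b are one class to them, and where a whole thing is asked for, a point or a joint stands for the part that bears it (a point fixed in the world has none). Each returns a list of dicts, best first, with "p" (0 to 1); they miss things now and then, are a little off and sometimes report something else, mostly with a low value. They report only what shows in the picture. A call takes as long as a camera call. They do not tell look-alikes from the thing itself.
- bot.boxes_of(camera, name): "at" ([x, y, z] in m, in the coordinates of the camera as it stood for that picture, good to about 4 mm: the middle of the surface that is visible of it).
The state is a dict: "time_s": time; "joints": joint angles; "joint_velocities": joint speeds; "joint_torque": joint torques, N m; "ee_pos": TCP position; "tcp_rot": TCP orientation; "force": force on the tool from outside, world axes, zero at the start; "moment": the same for the moment, N m; "gripper_width": opening from 0.0 (shut) to 1.0 (fully open); "gripper_force": force on a finger pad.
Only numpy, scipy, OpenCV 4.12 (cv2) and the standard library are available. Lean on these libraries where they do the work, as an engineer would, in place of code of your own. Each camera call takes 0.05 s, during which the arm holds its last target. There are 200 camera calls.

## Working session

There is one attempt and no reset: what is moved stays moved. The work goes in short steps, Python scripts to look and compute and a tool call to move; the robot and the scene stay as the last step left them, time stands still between calls to the robot, and variables do not carry over. Pictures are saved under pics/ and viewed, at most 17 in all, crops included, and the job is handed in when it is done.

Besides the shell and the picture viewer there is one more tool, called after ">>>" by a JSON object that holds its "op" and its "data", one argument or row to a line. servo_tool: Moves the arm, as the interface text tells. Shifts and turns lie within -1 to 1; 1 stands for 0.2 m of shift or 180 degrees of turn. Its arguments: {"type":"object","properties":{"commands":{"type":"string"}},"required":["commands"]}

```bash
ls; mkdir -p pics; cat > h.py <<'E'
import numpy as np, cv2
from scipy.spatial.transform import Rotation as R
from cell import bot
def cam(n, save=None):
    c=bot.read_camera(n)
    if save: cv2.imwrite('pics/'+save, c['img'][:,:,::-1])
    return c
def rot(c): return R.from_quat(c['orientation']).as_matrix() if np.size(c['orientation'])==4 else np.array(c['orientation'])
def rays(c,uv):
    d=np.array([c['k1'],0,0,0,0],float)
    # r_d = r(1+k1 r^2): OpenCV radial model
    p=cv2.undistortPoints(np.array(uv,float).reshape(-1,1,2),np.array(c['K']),d)[:,0]
    return np.c_[p,np.ones(len(p))]
def cloud(c):
    v,u=np.mgrid[0:480,0:640]
    r=rays(c,np.c_[u.ravel(),v.ravel()])
    z=c['range_z'].ravel()
    P=(r*z[:,None])@rot(c).T+np.array(c['eye'])
    P[z==0]=np.nan
    return P.reshape(480,640,3)
def onplane(c,uv,z):
    d=rays(c,uv)@rot(c).T; e=np.array(c['eye'])
    return e+d*((z-e[2])/d[:,2:3])
def toworld(c,p): return rot(c)@np.array(p)+np.array(c['eye'])
E
python3 - <<'E'
from h import *
for n in ['scene','top']:
    c=cam(n,n+'0.png'); print(n,c['eye'],c['orientation'],c['k1'],c['K'])
    for k in ['paint_bottle','beeswax','needle_tin','leather_weight','bottle_dish','wax_tray','tin_tray','weight_tray','brass_weight','glue_pot']:
        print(k,[(round(b['p'],2),np.round(toworld(c,b['at']),3).tolist()) for b in bot.boxes_of(n,k)][:4])
print(bot.get_state())
E
```

```text
pics
scene [-0.1746253   0.60854113  0.81369601] [-0.38622986  0.8187208  -0.38827263  0.17253149] -0.0374116715846438 [[569.06627469   0.         319.29302622]
 [  0.         569.06627469 237.40422932]
 [  0.           0.           1.        ]]
paint_bottle [(0.76, [0.437, 0.228, 0.112])]
beeswax [(0.49, [0.439, 0.226, 0.079])]
needle_tin [(0.73, [0.414, 0.352, 0.013]), (0.58, [0.446, 0.235, 0.059])]
leather_weight [(0.86, [0.429, 0.239, 0.033])]
bottle_dish [(0.75, [0.611, 0.156, 0.002]), (0.36, [0.45, 0.026, 0.005])]
wax_tray []
tin_tray [(0.94, [0.45, 0.027, 0.005])]
weight_tray [(0.65, [0.612, -0.142, 0.008])]
brass_weight [(0.76, [0.607, 0.018, 0.025])]
glue_pot [(0.68, [0.568, -0.31, 0.064])]
top [0.39892371 0.01481293 1.43540004] [-0.70335891  0.70972386 -0.02679899  0.02932756] -0.1877276193565627 [[614.35548612   0.         327.62794871]
 [  0.         614.35548612 234.6656527 ]
 [  0.           0.           1.        ]]
paint_bottle [(0.46, [0.449, 0.222, 0.119])]
beeswax [(0.54, [0.454, 0.21, 0.074])]
needle_tin [(0.96, [0.419, 0.351, 0.021]), (0.71, [0.453, 0.212, 0.056]
[... 339 characters left out ...]
[-1.38783097e+00,  2.58588573e-01,  1.53499450e+00,  2.41740665e-05,
        1.34801314e+00, -2.02803857e-01]), 'joint_velocities': array([-2.79566307e-04, -6.84934905e-04,  7.83466513e-06, -1.22478814e-03,
       -2.79231122e-04,  2.81037733e-05]), 'joint_torque': array([-2.83646550e-04, -4.45937419e+01, -2.90899408e+01, -3.59124197e-04,
        9.28200498e-04,  7.09194069e-06]), 'ee_pos': array([ 0.20697805, -0.50957322,  0.23131811]), 'tcp_rot': array([ 9.81455879e-01,  1.91688180e-01,  1.18053654e-05, -1.66058666e-06]), 'force': array([-0.61809316, -0.55176796,  0.03569491]), 'moment': array([0.00935507, 0.01921141, 0.04488788]), 'gripper_force': 0.0, 'gripper_width': 1.0019741163651588}
```

View both.

View pics/top0.png

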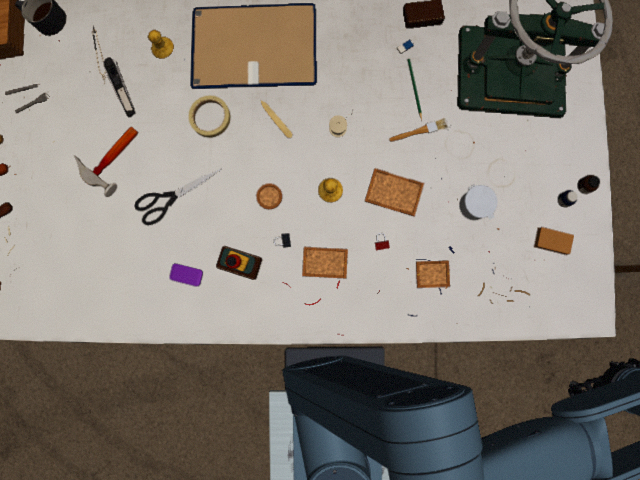

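View pics/scene0.png

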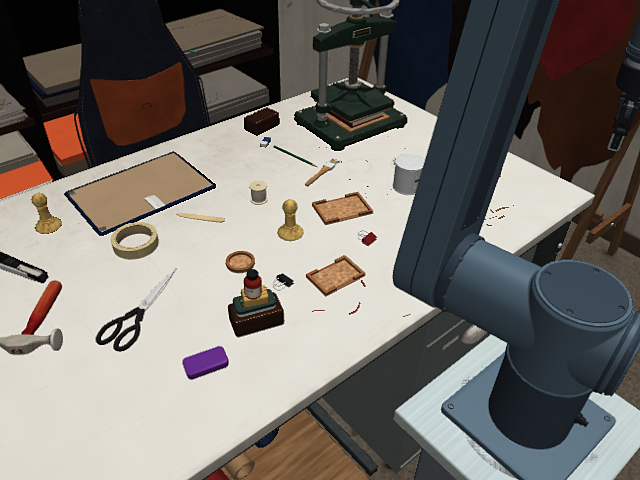

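```bash
cat > trays.py <<'E'
from h import *
c=cam('top'); P=cloud(c); im=c['img']
hsv=cv2.cvtColor(im,cv2.COLOR_RGB2HSV)
m=((hsv[...,1]>70)).astype(np.uint8)
n,l,s,ce=cv2.connectedComponentsWithStats(m)
for name,(u,v) in dict(dish=(269,196),wax=(433,274),tin=(325,262),weight=(394,192),brass=(330,189)).items():
    k=l[v,u]; mm=(l==k).astype(np.uint8); mm=cv2.morphologyEx(mm,cv2.MORPH_OPEN,np.ones((5,5)))
    ys,xs=np.nonzero(mm); W=onplane(c,np.c_[xs,ys],0.009)[:,:2]
    (cx,cy),(w,h),a=cv2.minAreaRect((W*1000).astype(np.float32))
    b=cv2.boxPoints(((cx,cy),(w,h),a)); e=b[1]-b[0],b[2]-b[1]; L=max(e,key=np.linalg.norm)
    print(name,'centre',round(cx,1),round(cy,1),'size',round(w,1),round(h,1),'long dir deg',round(np.degrees(np.arctan2(L[1],L[0])),1), 'z med',np.nanmedian(P[ys,xs,2]),'mean',W.mean(0)*1000)
# stack heights
for r in range(250,278,3): print(np.round(P[r,216:266:4,2]*1000).astype(int))
cr=cv2.resize(im[235:300,160:270],None,fx=7,fy=7,interpolation=cv2.INTER_CUBIC); cv2.imwrite('pics/crop1.png',cr[:,:,::-1])
E
python3 trays.py
```

```text
dish centre 604.8 156.3 size 56.6 57.1 long dir deg -0.1 z med 0.0060179698836354545 mean [604.97866149 156.48985845]
wax centre 418.3 -224.3 size 77.8 60.6 long dir deg 89.3 z med 0.005369609773458683 mean [ 418.62414343 -224.12590028]
tin centre 448.5 27.1 size 103.1 68.6 long dir deg 86.9 z med 0.0050971604929319625 mean [448.50860445  27.04306619]
weight centre 612.0 -137.5 size 122.9 82.8 long dir deg 72.7 z med 0.004765748862742614 mean [ 611.69292806 -137.16807984]
brass centre 618.7 12.9 size 56.3 54.5 long dir deg 89.5 z med 0.017244102847900566 mean [618.32830405  12.47855682]
[ 5  1 64 59 61 43  1 -1  1  1 -6 -2 -3]
[-6 33 58 55 80 72 54 43 38  4  1 -5  4]
[ -2  41  54 117 129 117  76  75  59  55  33   0  -2]
[ -4  43  60 131 132 129  89  78  62  58  40  38   4]
[ -4  61  64 128 135 123  93  77  58  61  42  21   2]
[                  39                   40 -9223372036854775808
                  114                  130                  111
                   89                   76                   59
                   54                   40                    4
                   -1]
[-9223372036854775808                   43                   40
                   44                  111                  106
                   81                   64                   57
                   46                   42                    5
                    0]
[ 1  2 -1 40 38 44 50 62 60 39 38 -2  0]
[ 3 10  4 -1 -2 32 38 39 43 37 28  5 -3]
[-3 -3 -1 -7 -2 -5  3  3 44 45  5 -1  7]trays.py:13: RuntimeWarning: invalid value encountered in cast
  for r in range(250,278,3): print(np.round(P[r,216:266:4,2]*1000).astype(int))
```

View pics/crop1.png

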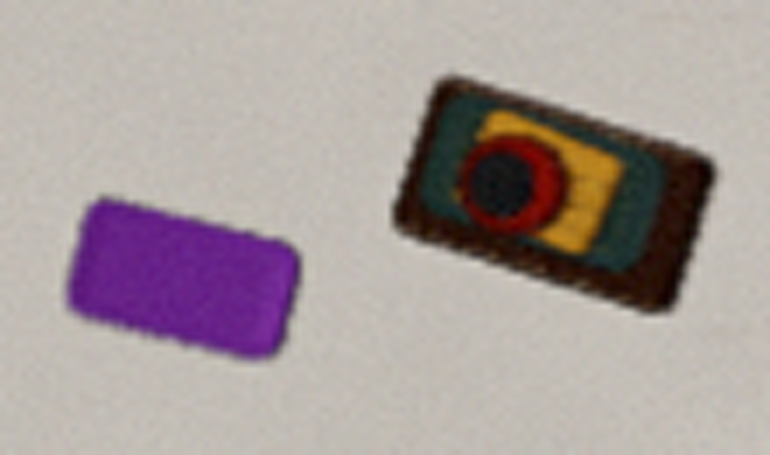

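The wanted tin is the teal one in the stack, at top pixel (241,262). The purple one at (186,274) is the look-alike. The brass weight among the trays is the one at (330,189), not the one at (160,44). I'll move over the stack for wrist views.

>>> {"op": "servo_tool", "data": {
  "commands": "0 0 0.07 0.3 0.9 0.2 85;0 0 0.07 0.3 0.9 0.2 85;0 0 0.07 0.3 0.9 0.2 85;0 0 0.07 0.3 0.9 0.2 85"
}}

```text
time_s: 1.65
ee_pos: [0.268, -0.3267, 0.2726]
tcp_rot: [0.954, 0.3, 0.0, 0.001]
force: [-0.4, 0.2, -0.6]
gripper_width: 0.992
gripper_force: 0.0
```

>>> {"op": "servo_tool", "data": {
  "commands": "0 0 0.07 0.3 0.9 0.2 85;0 0 0.07 0.3 0.9 0.2 85;0 0 0.07 0.3 0.9 0.2 85;0 0 0.07 0.3 0.9 0.2 85"
}}

```text
time_s: 2.15
ee_pos: [0.3281, -0.1473, 0.3124]
tcp_rot: [0.915, 0.404, 0.001, 0.001]
force: [-0.8, -0.4, 0.6]
gripper_width: 0.994
gripper_force: 0.0
```

>>> {"op": "servo_tool", "data": {
  "commands": "0 0 0.07 0.3 0.9 0.2 85;0 0 0.07 0.3 0.9 0.2 85;0 0 0.07 0.3 0.9 0.2 85;0 0 0.07 0.3 0.9 0.2 85"
}}

```text
time_s: 2.65
ee_pos: [0.3884, 0.0326, 0.3518]
tcp_rot: [0.865, 0.502, 0.001, 0.0]
force: [0.8, -1.6, 0.1]
gripper_width: 0.991
gripper_force: 0.0
```

>>> {"op": "servo_tool", "data": {
  "commands": "0 0 0.07 0.3 0.9 0 85;0 0 0.07 0.3 0.9 0 85;0 0 0.07 0.3 0.9 0 85;0 0 0.07 0.3 0.9 0 85;0 0 0.07 0.3 0.9 0 85"
}}

```text
time_s: 3.28
ee_pos: [0.4476, 0.2086, 0.3503]
tcp_rot: [0.807, 0.591, -0.001, 0.0]
force: [0.5, -0.6, 0.4]
gripper_width: 0.998
gripper_force: 0.0
```

```bash
python3 - <<'E'
from h import *
c=cam('wrist','w1.png'); s=bot.get_state(); print(s['time_s'],s['ee_pos'],s['tcp_rot'],s['joints']); print(c['eye'],c['orientation'],c['K'],c['k1'])
P=cloud(c); np.save('P1.npy',P)
E
```

```text
3.325 [0.44747027 0.20826966 0.35072958] [ 8.07064271e-01  5.90463001e-01 -8.06429869e-04  2.35982291e-04] [ 2.10001839e-01  1.01426903e-01  1.44177118e+00 -1.09114718e-03
  1.59967301e+00  5.17502029e-01]
[0.47100405 0.28009902 0.49352321] [ 0.97729425 -0.15055429 -0.02279896  0.14734162] [[375.67558734   0.         320.05899342]
 [  0.         375.67558734 240.28224689]
 [  0.           0.           1.        ]] 0.025068979397226878
```

View pics/w1.png

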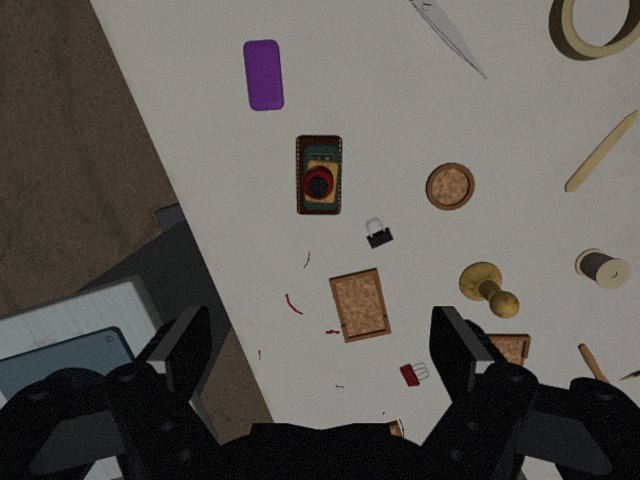

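The wrist picture shows the stack at about (319,175): the weight spans columns 296–342 and rows 135–215, and the bottle cap is at (318,186). The look-alike is at (264,75). For a second view I'll put the camera straight above the stack and closer.

>>> {"op": "servo_tool", "data": {
  "commands": "0 0 0 -0.13 -0.3 -0.5 85;0 0 0 -0.13 -0.3 -0.5 85;0 0 0 -0.13 -0.3 -0.5 85;0 0 0 -0.13 -0.3 -0.5 85"
}}

```text
time_s: 3.82
ee_pos: [0.4225, 0.1493, 0.253]
tcp_rot: [0.807, 0.59, 0.002, 0.001]
force: [1.7, 0.4, 0.6]
gripper_width: 0.999
gripper_force: 0.0
```

```bash
python3 - <<'E'
from h import *
c=cam('wrist','w2.png'); s=bot.get_state(); print(s['time_s'],s['ee_pos'],c['eye'])
np.save('c2.npy',c,allow_pickle=True)
im=c['img']; cv2.imwrite('pics/w2c.png',cv2.resize(im[40:240,220:420],None,fx=3,fy=3,interpolation=cv2.INTER_CUBIC)[:,:,::-1])
P=cloud(c)
u=onplane
for r in range(60,220,10): print(r,np.round(P[r,260:390:10,2]*1000,0))
E
```

```text
3.875 [0.4231531  0.14986834 0.25366554] [0.44523351 0.22045807 0.39645858]
60 [ 1.  1.  0.  0.  1. -0.  1.  2.  2.  2.  1. -1.  0.]
70 [ 2.  2.  0.  1. 42. 43. 42. 42. 43. 44.  1.  2.  1.]
80 [ 2. -1.  1.  1. 44. 59. 60. 57. 58. 59.  1.  1. -0.]
90 [ 1.  2.  2.  1. 44. 59. 77. 77. 59. 57.  1.  0.  1.]
100 [  1.   1.   1.   2.  43. 114. 117. 117. 114.  77.   0.  -1.  -0.]
110 [ -1.   0.   0.   0.  42. 129. 130. 130. 118.  57.   1.  -0.   1.]
120 [ -0.   2.  -0.  -0.  43. 129. 129. 129. 117.  57.   1.   1.  -0.]
130 [  1.  -0.   1.   1.  43. 115. 129. 130. 114.  57.   1.  -0.   1.]
140 [ 2.  1.  1.  2. 42. 78. 79. 79. 77. 59.  2.  0.  1.]
150 [ 1.  1.  1.  0. 44. 58. 58. 75. 77. 56.  1.  1.  3.]
160 [ 1.  0.  1.  1. 43. 59. 58. 58. 59. 42.  0.  0.  2.]
170 [-1.  2.  1. -1. 42. 42. 42. 43. 43. 38.  0.  1.  0.]
180 [ 2. -0.  1.  2.  1.  1.  1.  1.  1.  1.  1.  2.  2.]
190 [-0. -0. -1. -0.  1.  1.  0.  1. -1.  1.  1.  1.  0.]
200 [ 1.  1.  0.  0.  0.  0.  2.  1. -2.  1. -0.  0.  1.]
210 [ 0.  0.  1.  0.  1. -1.  2.  1.  0.  0.  0.  0.  2.]
```

View pics/w2c.png

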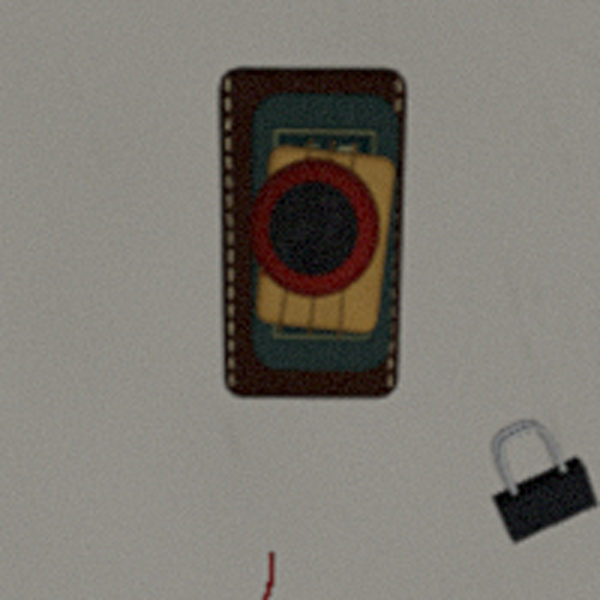

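The stack is seen from straight above: the bottle cap is at crop (314,228), the wax is slightly turned, and the tin and weight are aligned. The heights are 42, 58, 77 and 130 mm. Next come the poses from the depth bands.

```bash
cat > st.py <<'E'
from h import *
import sys
def bands(P,mask,B):
    for n,(a,b) in B.items():
        m=(P[...,2]>a)&(P[...,2]<b)&mask
        m=cv2.morphologyEx(m.astype(np.uint8),cv2.MORPH_OPEN,np.ones((3,3)))>0
        Q=P[m]*1000
        (cx,cy),(w,h),an=cv2.minAreaRect(Q[:,:2].astype(np.float32)); b4=cv2.boxPoints(((cx,cy),(w,h),an))
        L=max(b4[1]-b4[0],b4[2]-b4[1],key=np.linalg.norm); d=np.degrees(np.arctan2(L[1],L[0]))%180
        print(n,'c',round(cx,1),round(cy,1),'size',round(w,1),round(h,1),'longdeg',round(d,1),'z',round(np.median(Q[:,2]),1),'circ',np.round(cv2.minEnclosingCircle(Q[:,:2].astype(np.float32)),1) if 0 else '')
if __name__=='__main__':
    c=np.load('c2.npy',allow_pickle=True).item(); P=cloud(c)
    mask=np.hypot(P[...,0]-.445,P[...,1]-.22)<.08
    bands(P,mask,dict(cap=(.122,.14),shoulder=(.105,.121),wax=(.069,.084),waxdown=(.069,.14),tin=(.052,.063),tindown=(.052,.14),weight=(.035,.048),all=(.035,.14)))
E
python3 st.py
```

```text
cap c 450.6 224.7 size 19.8 19.0 longdeg 72.3 z 129.4 circ 
shoulder c 451.3 225.1 size 31.5 31.3 longdeg 72.9 z 115.3 circ 
wax c 453.6 222.0 size 46.4 33.9 longdeg 66.5 z 77.6 circ 
waxdown c 452.6 222.4 size 46.4 36.1 longdeg 66.6 z 114.6 circ 
tin c 454.3 223.5 size 74.9 41.4 longdeg 72.4 z 58.1 circ 
tindown c 454.3 223.5 size 74.9 41.5 longdeg 72.4 z 77.4 circ 
weight c 450.9 223.8 size 93.7 55.8 longdeg 72.4 z 42.1 circ 
all c 450.9 223.8 size 93.7 55.8 longdeg 72.4 z 58.2 circ
```

>>> {"op": "servo_tool", "data": {
  "commands": "0 0 0 0.15 0.373 0 60;0 0 0 0.15 0.373 0 60;0 0 0 0.15 0.373 0 60;0 0 0 0.15 0.373 -0.2 60;0 0 0 0.15 0.373 -0.4 60;0 0 0 0.15 0.373 -0.6 60;0 0 0 0.15 0.373 -0.75 60;0 0 0 0.15 0.373 -0.82 60;0 0 0 0.15 0.373 -0.82 60;0 0 0 0.15 0.373 -0.82 60"
}}

```text
time_s: 5.12
ee_pos: [0.4521, 0.2251, 0.0887]
tcp_rot: [0.806, 0.591, 0.001, 0.001]
force: [0.6, -0.1, 0.6]
gripper_width: 0.702
gripper_force: 0.0
```

```bash
python3 - <<'E'
from h import *
c=cam('wrist','w3.png'); s=bot.get_state(); print(s['time_s'],s['ee_pos'],s['tcp_rot'],s['gripper_width'])
E
```

```text
5.175 [0.45208351 0.22520271 0.0887322 ] [8.06415800e-01 5.91347380e-01 1.24487939e-03 5.33788530e-04] 0.7028788300940974
```

View pics/w3.png

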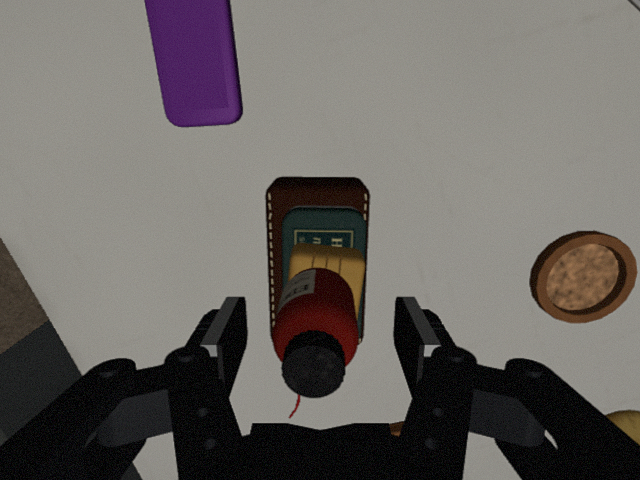

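The bottle, with its cap at (313,365), stands centred between the pads. I'll close, wait, then lift.

>>> {"op": "servo_tool", "data": {
  "commands": "0 0 0 0 0 0 20;0 0 0 0 0 0 20;0 0 0 0 0 0 20;0 0 0 0 0 0 20;0 0 0 0 0 0 20;0 0 0 0 0 0 20"
}}

```text
time_s: 5.92
ee_pos: [0.4514, 0.2252, 0.0884]
tcp_rot: [0.806, 0.591, 0.001, 0.0]
force: [-1.1, -0.9, 6.2]
gripper_width: 0.343
gripper_force: 58.9
```

>>> {"op": "servo_tool", "data": {
  "commands": "0 0 0 0 0 0.03 20;0 0 0 0 0 0.1 20;0 0 0 0 0 0.25 20;0 0 0 0 0 0.4 20;0 0 0 0 0 0.4 20"
}}

```text
time_s: 6.55
ee_pos: [0.4529, 0.2255, 0.1704]
tcp_rot: [0.806, 0.591, 0.003, 0.001]
force: [-0.2, 0.6, -1.0]
gripper_width: 0.343
gripper_force: 59.2
```

```bash
python3 - <<'E'
from h import *
s=bot.get_state(); print(s['time_s'],s['ee_pos'],s['tcp_rot'],s['gripper_width'],s['gripper_force'])
c=cam('wrist','w4.png')
c=cam('top'); P=cloud(c)
from st import bands
E
```

```text
6.55 [0.45288973 0.22554072 0.170435  ] [0.80639165 0.59137362 0.00288818 0.00118623] 0.34315635283875034 59.21581679955125
```

View pics/w4.png

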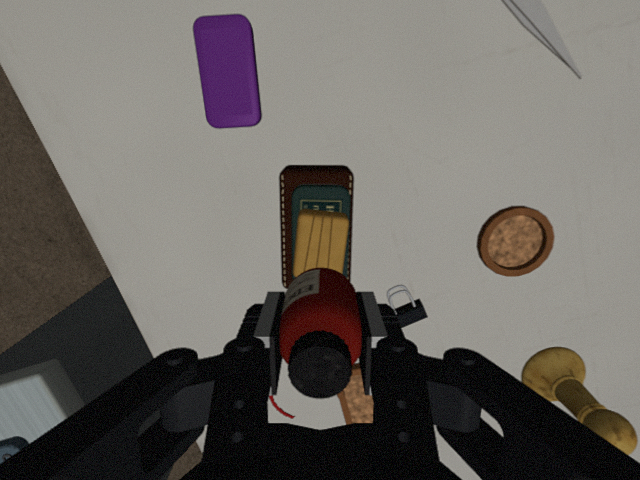

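```bash
cat > seg.py <<'E'
from h import *
def seg(c,x,y,z=.009,r=.085,sat=75):
    """tray/dish near (x,y): minAreaRect of saturated pixels projected on plane z"""
    v,u=np.mgrid[0:480,0:640]; W=onplane(c,np.c_[u.ravel(),v.ravel()],z).reshape(480,640,3)
    hsv=cv2.cvtColor(c['img'],cv2.COLOR_RGB2HSV)
    m=(hsv[...,1]>sat)&((hsv[...,0]<25))&(np.hypot(W[...,0]-x,W[...,1]-y)<r)
    m=cv2.morphologyEx(m.astype(np.uint8),cv2.MORPH_OPEN,np.ones((5,5)))
    n,l,s,ce=cv2.connectedComponentsWithStats(m); k=1+np.argmax(s[1:,4])
    Q=W[l==k][:,:2]*1000
    (cx,cy),(w,h),an=cv2.minAreaRect(Q.astype(np.float32)); b=cv2.boxPoints(((cx,cy),(w,h),an)); L=max(b[1]-b[0],b[2]-b[1],key=np.linalg.norm)
    print('c',round(cx,1),round(cy,1),'size',round(w,1),round(h,1),'long',round(np.degrees(np.arctan2(L[1],L[0]))%180,1),'mean',Q.mean(0).round(1))
E
python3 - <<'E'
from seg import *
c=cam('wrist'); seg(c,.605,.156,r=.045); seg(c,.605,.156,r=.045,sat=110)
c=np.load('c2.npy',allow_pickle=True).item(); seg(c,.605,.156,r=.045);seg(c,.448,.027)
s=bot.get_state(); print(s['ee_pos'])
E
```

```text
c 606.5 156.5 size 60.4 63.1 long 162.7 mean [606.7 157.4]
c 606.4 156.6 size 60.4 62.5 long 162.7 mean [606.6 157.4]
c 607.3 156.3 size 59.0 62.0 long 162.1 mean [607.5 156.9]
c 451.3 26.6 size 105.2 68.2 long 86.5 mean [451.3  28.4]
[0.45038224 0.22490525 0.16677929]
```

>>> {"op": "servo_tool", "data": {
  "commands": "0 0 0 0.4 -0.17 0 20;0 0 0 0.778 -0.34 0 20;0 0 0 0.778 -0.34 0 20;0 0 0 0.778 -0.34 0 20;0 0 0 0.778 -0.34 -0.2 20;0 0 0 0.778 -0.34 -0.4 20;0 0 0 0.778 -0.34 -0.55 20;0 0 0 0.778 -0.34 -0.65 20;0 0 0 0.778 -0.34 -0.65 20;0 0 0 0.778 -0.34 -0.65 20"
}}

```text
time_s: 7.95
ee_pos: [0.6063, 0.1574, 0.0377]
tcp_rot: [0.806, 0.592, 0.0, -0.0]
force: [-0.2, 0.3, -0.2]
gripper_width: 0.344
gripper_force: 59.5
```

>>> {"op": "servo_tool", "data": {
  "commands": "0 0 0 0 0 -0.04 20;0 0 0 0 0 -0.08 20;0 0 0 0 0 -0.1 20;0 0 0 0 0 -0.1 20;0 0 0 0 0 -0.1 20;0 0 0 0 0 -0.1 20"
}}

```text
time_s: 8.7
ee_pos: [0.6068, 0.157, 0.0176]
tcp_rot: [0.806, 0.591, 0.0, 0.0]
force: [-0.5, 1.0, -0.8]
gripper_width: 0.345
gripper_force: 59.5
```

```bash
python3 - <<'E'
from h import *
s=bot.get_state(); print(s['time_s'],s['ee_pos'],s['tcp_rot'],s['gripper_width'],s['gripper_force'],s['force'])
c=cam('wrist','w5.png')
E
```

```text
8.7 [0.60684406 0.15703796 0.01758196] [8.06419427e-01 5.91343915e-01 2.43038362e-04 1.49585196e-04] 0.34483435538236346 59.46358565473929 [-0.4799396   1.03067755 -0.80238826]
```

View pics/w5.png

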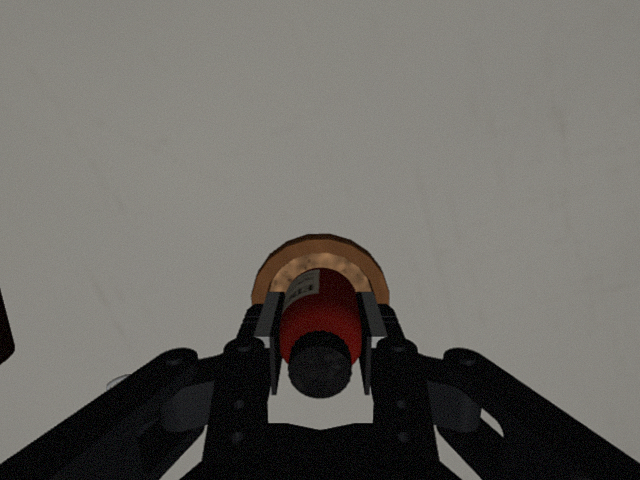

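The bottle is centred above the recess (bottle about (320,320), dish rim columns 252–388). I'll feel for the floor.

>>> {"op": "servo_tool", "data": {
  "commands": "0 0 0 0 0 -0.005 20;0 0 0 0 0 -0.01 20;0 0 0 0 0 -0.01 20;0 0 0 0 0 -0.01 20"
}}

```text
time_s: 9.25
ee_pos: [0.6066, 0.157, 0.0153]
tcp_rot: [0.806, 0.591, -0.0, -0.0]
force: [-0.5, -0.2, -0.7]
gripper_width: 0.342
gripper_force: 59.6
```

>>> {"op": "servo_tool", "data": {
  "commands": "0 0 0 0 0 -0.003 20;0 0 0 0 0 -0.003 20;0 0 0 0 0 -0.003 20"
}}

```text
time_s: 9.62
ee_pos: [0.6066, 0.1571, 0.0151]
tcp_rot: [0.806, 0.591, 0.0, 0.0]
force: [-2.4, 0.4, 4.9]
gripper_width: 0.341
gripper_force: 60.1
```

>>> {"op": "servo_tool", "data": {
  "commands": "0 0 0 0 0 0 36;0 0 0 0 0 0 42;0 0 0 0 0 0 60;0 0 0 0 0 0 60;0 0 0 0 0 0 60;0 0 0 0 0 0 60"
}}

```text
time_s: 10.38
ee_pos: [0.6066, 0.157, 0.0147]
tcp_rot: [0.806, 0.591, 0.0, -0.0]
force: [0.6, 0.6, 0.6]
gripper_width: 0.7
gripper_force: 0.0
```

>>> {"op": "servo_tool", "data": {
  "commands": "0 0 0 0 0 0.1 60;0 0 0 0 0 0.25 60;0 0 0 0 0 0.5 60;0 0 0 0 0 0.8 60;0 0 0 0 0 0.8 60;0 0 0 -0.4 0 0.8 60;0 0 0 -0.8 0 0.8 60;0 0 0 -0.8 0 0.8 60;0 0 0 -0.8 0 0.8 60"
}}

```text
time_s: 11.5
ee_pos: [0.4435, 0.1572, 0.1741]
tcp_rot: [0.806, 0.592, -0.001, -0.001]
force: [0.9, 0.3, -0.2]
gripper_width: 0.704
gripper_force: 0.0
```

```bash
python3 - <<'E'
from h import *
from st import bands
s=bot.get_state(); print(s['time_s'],s['ee_pos'],s['tcp_rot'],s['gripper_width'])
c=cam('wrist'); P=cloud(c)
np.save('c3.npy',c,allow_pickle=True)
mask=np.hypot(P[...,0]-.45,P[...,1]-.224)<.075
bands(P,mask,dict(wax=(.069,.086),tin=(.052,.063),weight=(.035,.048)))
mask=np.hypot(P[...,0]-.606,P[...,1]-.157)<.05
try: bands(P,mask,dict(cap=(.05,.065),body=(.033,.05)))
except Exception as e: print(e)
c=cam('scene')
print([ (b['p'],toworld(c,b['at'])) for b in bot.boxes_of('scene','paint_bottle')])
E
```

```text
11.5 [0.44350003 0.15717809 0.17406692] [ 8.06159133e-01  5.91697617e-01 -9.93605419e-04 -6.28259291e-04] 0.7036083262518142
wax c 453.2 222.2 size 46.4 34.6 longdeg 66.5 z 77.9 circ 
tin c 453.8 223.5 size 75.4 41.8 longdeg 71.6 z 58.0 circ 
weight c 450.7 223.8 size 94.8 55.8 longdeg 72.3 z 42.1 circ 
cap c 605.9 156.7 size 20.5 20.5 longdeg 22.6 z 56.1 circ 
body c 603.3 159.0 size 31.2 25.0 longdeg 62.9 z 41.6 circ 
[(0.76, array([0.59320422, 0.16018522, 0.03932138])), (0.45, array([0.45092276, 0.02482713, 0.00480832]))]
```

The bottle stands in the dish: cap at (605.9,156.7) mm, top at 56 mm. Next is the wax.

>>> {"op": "servo_tool", "data": {
  "commands": "0 0 -0.033 0.033 0.326 0 60;0 0 -0.033 0.033 0.326 0 60;0 0 -0.033 0.033 0.326 0 60;0 0 -0.033 0.033 0.326 -0.2 60;0 0 -0.033 0.033 0.326 -0.4 60;0 0 -0.033 0.033 0.326 -0.53 60;0 0 -0.033 0.033 0.326 -0.568 60;0 0 -0.033 0.033 0.326 -0.568 60;0 0 -0.033 0.033 0.326 -0.568 60;0 0 -0.033 0.033 0.326 -0.568 60"
}}

```text
time_s: 12.9
ee_pos: [0.454, 0.2223, 0.0622]
tcp_rot: [0.836, 0.549, 0.001, 0.0]
force: [-0.4, -0.7, 0.2]
gripper_width: 0.702
gripper_force: 0.0
```

>>> {"op": "servo_tool", "data": {
  "commands": "0 0 0 0 0 0 20;0 0 0 0 0 0 20;0 0 0 0 0 0 20;0 0 0 0 0 0 20;0 0 0 0 0 0 20;0 0 0 0 0 0 20"
}}

```text
time_s: 13.65
ee_pos: [0.4538, 0.2224, 0.0619]
tcp_rot: [0.836, 0.549, 0.001, 0.0]
force: [-0.6, -0.5, 6.1]
gripper_width: 0.38
gripper_force: 60.9
```

>>> {"op": "servo_tool", "data": {
  "commands": "0 0 0 0 0 0.03 20;0 0 0 0 0 0.1 20;0 0 0 0 0 0.25 20;0 0 0 0 0 0.4 20;0 0 0 0 0 0.4 20;0 0 0 0 0 0.4 20;0 0 0 0 0 0.4 20"
}}

```text
time_s: 14.52
ee_pos: [0.4523, 0.222, 0.1401]
tcp_rot: [0.836, 0.549, -0.001, -0.0]
force: [-0.5, 0.3, 0.2]
gripper_width: 0.383
gripper_force: 60.2
```

```bash
python3 - <<'E'
from h import *
from st import bands
s=bot.get_state(); print(s['time_s'],s['ee_pos'],s['tcp_rot'],s['gripper_width'],s['gripper_force'])
c=cam('wrist','w6.png'); P=cloud(c)
mask=np.hypot(P[...,0]-.45,P[...,1]-.224)<.075
bands(P,mask,dict(wax=(.12,.165),tin=(.052,.063),weight=(.035,.048)))
E
```

```text
14.525 [0.45234182 0.22202002 0.14014006] [ 8.35985848e-01  5.48749928e-01 -1.02238955e-03 -3.65143598e-04] 0.38339631312279987 60.19321918487549
wax c 453.5 222.0 size 52.5 52.6 longdeg 111.8 z 156.1 circ 
tin c 458.4 236.4 size 48.2 41.4 longdeg 71.0 z 58.2 circ 
weight c 455.5 237.5 size 65.8 55.0 longdeg 72.0 z 42.1 circ
```

View pics/w6.png

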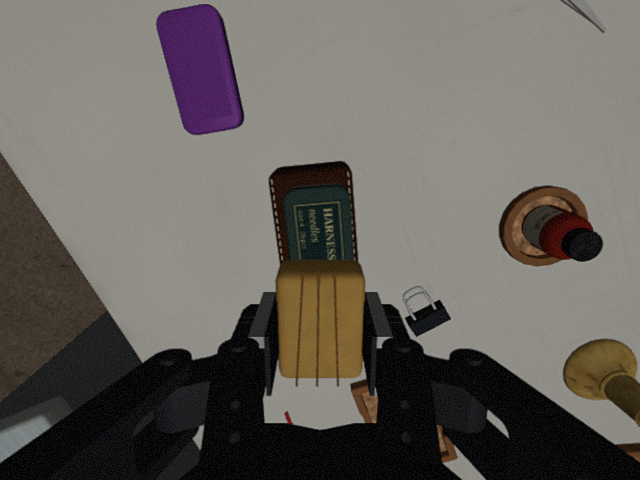

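The wax is held square (block at (320,320)); the tin stayed on the weight and the bottle stands in its dish. I'll carry the wax over the wax tray.

>>> {"op": "servo_tool", "data": {
  "commands": "0 0 0.042 -0.055 -0.745 0 20;0 0 0.042 -0.055 -0.745 0 20;0 0 0.042 -0.055 -0.745 0 20;0 0 0.042 -0.055 -0.745 0 20"
}}

```text
time_s: 15.08
ee_pos: [0.4418, 0.0718, 0.1406]
tcp_rot: [0.799, 0.601, -0.001, -0.0]
force: [0.0, 1.0, -0.6]
gripper_width: 0.385
gripper_force: 60.2
```

>>> {"op": "servo_tool", "data": {
  "commands": "0 0 0.042 -0.055 -0.745 0 20;0 0 0.042 -0.055 -0.745 0 20;0 0 0.042 -0.055 -0.745 0 20;0 0 0.042 -0.055 -0.745 0 20"
}}

```text
time_s: 15.58
ee_pos: [0.4314, -0.0763, 0.1408]
tcp_rot: [0.757, 0.653, 0.0, -0.0]
force: [0.6, 0.1, -0.8]
gripper_width: 0.381
gripper_force: 60.2
```

```bash
python3 - <<'E'
from seg import *
c=cam('wrist','w7.png'); s=bot.get_state(); print(s['time_s'],s['ee_pos'],s['gripper_width'],c['eye'])
for z in (.01,.009): seg(c,.42,-.225,z=z,r=.06)
seg(c,.612,-.138,z=.01,r=.085)
seg(c,.45,.027,z=.01,r=.07)
E
```

```text
15.625 [ 0.43122393 -0.07518636  0.14072884] 0.38010172984529284 [ 0.44306574 -0.00247658  0.28415558]
c 416.2 -212.9 size 95.5 72.9 long 89.9 mean [ 420.  -210.4]
c 416.1 -213.4 size 96.5 73.2 long 89.8 mean [ 419.9 -210.8]
c 612.7 -137.4 size 122.8 87.1 long 72.5 mean [ 612.7 -133.5]
c 450.3 24.9 size 100.0 68.4 long 86.4 mean [450.1  26.8]
```

>>> {"op": "servo_tool", "data": {
  "commands": "0 0 0.042 -0.058 -0.744 0 20;0 0 0.042 -0.058 -0.744 0 20;0 0 0.042 -0.058 -0.744 0 20;0 0 0.042 -0.058 -0.744 -0.1 20;0 0 0.042 -0.058 -0.744 -0.3 20;0 0 0.042 -0.058 -0.744 -0.5 20;0 0 0.042 -0.058 -0.744 -0.6 20;0 0 0.042 -0.058 -0.744 -0.6 20;0 0 0.042 -0.058 -0.744 -0.6 20"
}}

```text
time_s: 16.75
ee_pos: [0.4205, -0.2239, 0.0217]
tcp_rot: [0.711, 0.703, 0.0, 0.0]
force: [0.1, -0.4, 0.3]
gripper_width: 0.379
gripper_force: 60.2
```

```bash
python3 - <<'E'
from seg import *
c=cam('wrist','w8.png'); s=bot.get_state(); print(s['time_s'],s['ee_pos'],s['tcp_rot'],s['gripper_width'],c['eye'])
E
```

```text
16.8 [ 0.42065724 -0.22434335  0.02207174] [7.11352625e-01 7.02834721e-01 1.39430222e-04 8.82112230e-04] 0.3839686988196854 [ 0.42191278 -0.14913601  0.16506146]
```

View pics/w8.png

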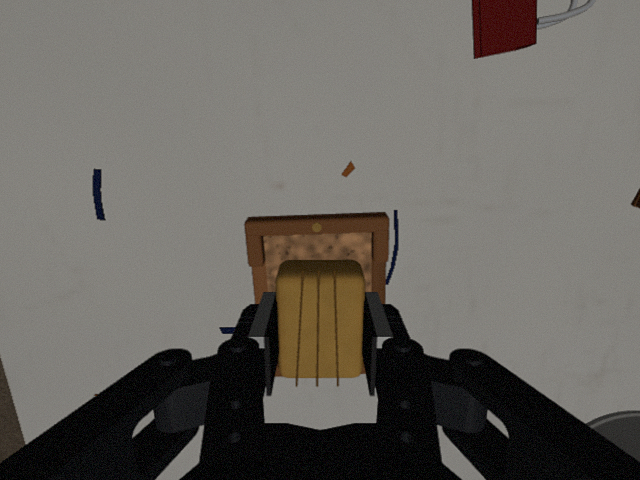

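The wax (about (320,320)) hangs inside the tray; the tray's far rim corners show at (247,218) and (388,214). I'll check these in numbers.

```bash
python3 - <<'E'
from h import *
c=cam('wrist'); print(onplane(c,[(247,218),(388,214),(264,236),(372,233)],.010).round(4), bot.get_state()['ee_pos'])
E
```

```text
[[ 0.3909 -0.187   0.01  ]
 [ 0.4507 -0.186   0.01  ]
 [ 0.3977 -0.1951  0.01  ]
 [ 0.4441 -0.1943  0.01  ]] [ 0.42063783 -0.22464816  0.02220466]
```

>>> {"op": "servo_tool", "data": {
  "commands": "0 0 0 0 -0.003 -0.02 20;0 0 0 0 -0.003 -0.04 20;0 0 0 0 -0.003 -0.06 20;0 0 0 0 -0.003 -0.06 20;0 0 0 0 -0.003 -0.06 20"
}}

```text
time_s: 17.48
ee_pos: [0.4195, -0.2251, 0.009]
tcp_rot: [0.712, 0.702, -0.0, -0.0]
force: [0.6, -0.3, -0.3]
gripper_width: 0.38
gripper_force: 60.2
```

>>> {"op": "servo_tool", "data": {
  "commands": "0 0 0 0 0 -0.005 20;0 0 0 0 0 -0.008 20;0 0 0 0 0 -0.008 20;0 0 0 0 0 -0.008 20"
}}

```text
time_s: 17.98
ee_pos: [0.4196, -0.2252, 0.0086]
tcp_rot: [0.712, 0.702, -0.0, 0.0]
force: [-3.7, 1.8, 11.3]
gripper_width: 0.381
gripper_force: 61.7
```

>>> {"op": "servo_tool", "data": {
  "commands": "0 0 0 0 0 0.004 38;0 0 0 0 0 0.004 44;0 0 0 0 0 0.004 60;0 0 0 0 0 0.004 60;0 0 0 0 0 0.004 60;0 0 0 0 0 0.004 60"
}}

```text
time_s: 18.73
ee_pos: [0.4196, -0.2252, 0.0083]
tcp_rot: [0.712, 0.702, 0.0, -0.0]
force: [-0.9, -0.1, -0.1]
gripper_width: 0.701
gripper_force: 0.0
```

>>> {"op": "servo_tool", "data": {
  "commands": "0 0 0 0 0 0.1 60;0 0 0 0 0 0.25 60;0 0 0 0 0 0.5 60;0 0 0 0 0 0.8 60;0 0 0 0 0 0.8 60;0 0 0 0 -0.4 0.8 60;0 0 0 0 -0.4 0.8 60;0 0 0 0 -0.4 0.8 60"
}}

```text
time_s: 19.73
ee_pos: [0.4189, -0.3055, 0.167]
tcp_rot: [0.713, 0.702, 0.0, -0.001]
force: [-0.5, 0.7, 0.2]
gripper_width: 0.705
gripper_force: 0.0
```

```bash
python3 - <<'E'
from seg import *
from st import bands
c=cam('wrist','w9.png'); s=bot.get_state(); print(s['time_s'],s['ee_pos'],s['tcp_rot'])
P=cloud(c); mask=np.hypot(P[...,0]-.42,P[...,1]+.225)<.055
bands(P,mask,dict(wax=(.018,.03),tray=(.003,.013)))
E
```

```text
19.775 [ 0.41888664 -0.30435124  0.16704199] [ 7.12191903e-01  7.01983121e-01  3.18302892e-04 -1.51304749e-03]
wax c 420.5 -225.7 size 45.8 34.7 longdeg 89.2 z 24.5 circ 
tray c 420.9 -226.2 size 62.5 78.3 longdeg 91.5 z 5.8 circ
```

The wax lies flat at (420.5,−225.7) mm, top at 24.5 mm, inside the tray. Back over the stack to check the tin.

>>> {"op": "servo_tool", "data": {
  "commands": "0 0 -0.032 0.02 0.765 0 60;0 0 -0.032 0.02 0.765 0 60;0 0 -0.032 0.02 0.765 0 60;0 0 -0.032 0.02 0.765 0 60"
}}

```text
time_s: 20.27
ee_pos: [0.4226, -0.1486, 0.168]
tcp_rot: [0.745, 0.667, 0.0, -0.001]
force: [0.3, -0.9, -0.3]
gripper_width: 0.704
gripper_force: 0.0
```

>>> {"op": "servo_tool", "data": {
  "commands": "0 0 -0.032 0.02 0.765 0 60;0 0 -0.032 0.02 0.765 0 60;0 0 -0.032 0.02 0.765 0 60;0 0 -0.032 0.02 0.765 0 60"
}}

```text
time_s: 20.78
ee_pos: [0.4272, 0.0022, 0.1681]
tcp_rot: [0.778, 0.629, -0.0, -0.0]
force: [-0.1, 0.3, -0.8]
gripper_width: 0.702
gripper_force: 0.0
```

>>> {"op": "servo_tool", "data": {
  "commands": "0 0 -0.032 0.02 0.765 0 60;0 0 -0.032 0.02 0.765 0 60;0 0 -0.032 0.02 0.765 0 60;0 0 -0.032 0.02 0.765 0 60;0 0 -0.032 0.02 0.765 0 60"
}}

```text
time_s: 21.4
ee_pos: [0.4319, 0.1525, 0.1681]
tcp_rot: [0.809, 0.587, -0.0, 0.0]
force: [0.1, -0.8, -0.3]
gripper_width: 0.704
gripper_force: 0.0
```

```bash
python3 - <<'E'
from seg import *
from st import bands
c=cam('wrist','w10.png'); s=bot.get_state(); print(s['time_s'],s['ee_pos'],s['tcp_rot'])
P=cloud(c)
mask=np.hypot(P[...,0]-.45,P[...,1]-.224)<.075
bands(P,mask,dict(tin=(.052,.063),weight=(.035,.048)))
seg(c,.45,.027,z=.01,r=.075)
E
```

```text
21.45 [0.43188724 0.15231513 0.16814197] [ 8.09611406e-01  5.86966122e-01 -3.24826273e-04  1.91784683e-04]
tin c 453.7 223.4 size 75.4 41.9 longdeg 71.8 z 58.1 circ 
weight c 450.7 223.5 size 94.1 55.6 longdeg 72.0 z 42.1 circ 
c 450.7 27.7 size 106.1 67.9 long 86.4 mean [443.7  33.7]
```

>>> {"op": "servo_tool", "data": {
  "commands": "0 0 0 0.11 0.348 0 60;0 0 0 0.11 0.348 0 60;0 0 0 0.11 0.348 0 60;0 0 0 0.11 0.348 -0.2 60;0 0 0 0.11 0.348 -0.4 60;0 0 0 0.11 0.348 -0.55 60;0 0 0 0.11 0.348 -0.61 60;0 0 0 0.11 0.348 -0.62 60;0 0 0 0.11 0.348 -0.62 60;0 0 0 0.11 0.348 -0.62 60"
}}

```text
time_s: 22.7
ee_pos: [0.4545, 0.2236, 0.0455]
tcp_rot: [0.809, 0.588, 0.001, 0.0]
force: [0.6, -0.1, -0.1]
gripper_width: 0.704
gripper_force: 0.0
```

>>> {"op": "servo_tool", "data": {
  "commands": "0 0 0 0 0 0 30;0 0 0 0 0 0 30;0 0 0 0 0 0 30;0 0 0 0 0 0 30;0 0 0 0 0 0 30;0 0 0 0 0 0 30"
}}

```text
time_s: 23.45
ee_pos: [0.4543, 0.2237, 0.0454]
tcp_rot: [0.809, 0.588, 0.001, 0.0]
force: [-1.2, -0.8, 5.1]
gripper_width: 0.46
gripper_force: 60.9
```

>>> {"op": "servo_tool", "data": {
  "commands": "0 0 0 0 0 0.02 30;0 0 0 0 0 0.06 30;0 0 0 0 0 0.15 30;0 0 0 0 0 0.25 30;0 0 0 0 0 0.4 30;0 0 0 0 0 0.4 30;0 0 0 0 0 0.4 30;0 0 0 0 0 0.4 30"
}}

```text
time_s: 24.45
ee_pos: [0.4527, 0.2232, 0.1232]
tcp_rot: [0.809, 0.588, -0.001, -0.0]
force: [0.1, 0.1, -1.5]
gripper_width: 0.461
gripper_force: 60.6
```

```bash
python3 - <<'E'
from seg import *
from st import bands
c=cam('wrist','w11.png'); s=bot.get_state(); print(s['time_s'],s['ee_pos'],s['tcp_rot'],s['gripper_width'],s['gripper_force'],c['eye'])
E
```

```text
24.5 [0.45277077 0.22321057 0.12320015] [ 8.09208015e-01  5.87521081e-01 -1.08489935e-03 -4.37119543e-04] 0.4642346104400543 60.60698747634888 [0.47674252 0.29432958 0.26641426]
```

View pics/w11.png

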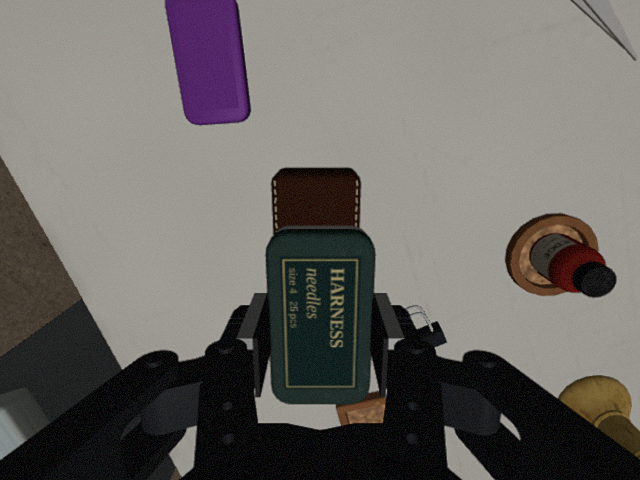

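The tin is held level (about (320,315)), with the weight still in place behind it. I'll carry it to the tin tray.

>>> {"op": "servo_tool", "data": {
  "commands": "0 0 0.082 -0.017 -0.98 0 30;0 0 0.082 -0.017 -0.98 0 30;0 0 0.082 -0.017 -0.98 0 30;0 0 0.082 -0.017 -0.98 0 30;0 0 0.082 -0.017 -0.98 -0.1 30;0 0 0.082 -0.017 -0.98 -0.25 30;0 0 0.082 -0.017 -0.98 -0.4 30;0 0 0.082 -0.017 -0.98 -0.51 30;0 0 0.082 -0.017 -0.98 -0.51 30;0 0 0.082 -0.017 -0.98 -0.51 30"
}}

```text
time_s: 25.75
ee_pos: [0.4506, 0.0278, 0.0227]
tcp_rot: [0.727, 0.687, 0.0, 0.0]
force: [0.1, -0.6, -0.5]
gripper_width: 0.462
gripper_force: 60.7
```

```bash
python3 - <<'E'
from seg import *
c=cam('wrist','w12.png'); s=bot.get_state(); print(s['time_s'],s['ee_pos'],s['tcp_rot'],s['gripper_width'],s['gripper_force'],c['eye'])
E
```

```text
25.8 [0.45089251 0.02762363 0.02302228] [7.26896554e-01 6.86746673e-01 4.08004693e-04 4.91167912e-04] 0.46546844833496837 60.682947635650635 [0.45535716 0.10237556 0.1660434 ]
```

View pics/w12.png

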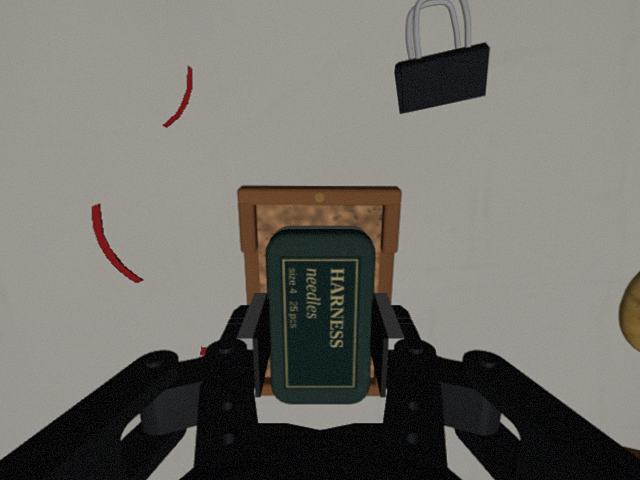

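The tin (about (320,315)) lies over the tray recess; the tray's far rim corners are at (239,190) and (401,189). I'll check the centring in numbers.

```bash
python3 - <<'E'
from h import *
c=cam('wrist'); p=onplane(c,[(239,190),(401,189)],.010); print(p.round(4)); d=(p[1]-p[0])[:2]; n=np.array([d[1],-d[0]])/np.linalg.norm(d); print(p.mean(0)[:2]+n*.0515, np.degrees(np.arctan2(*d[::-1])),bot.get_state()['ee_pos'])
E
```

```text
[[0.4207 0.0782 0.01  ]
 [0.4882 0.0748 0.01  ]]
[0.45184781 0.02506058] -2.878485730641606 [0.45104283 0.02752578 0.02320842]
```

>>> {"op": "servo_tool", "data": {
  "commands": "0 0 0 0.002 -0.007 -0.025 30;0 0 0 0.002 -0.007 -0.05 30;0 0 0 0.002 -0.007 -0.068 30;0 0 0 0.002 -0.007 -0.068 30;0 0 0 0.002 -0.007 -0.068 30"
}}

```text
time_s: 26.48
ee_pos: [0.4506, 0.026, 0.0087]
tcp_rot: [0.727, 0.687, -0.0, -0.0]
force: [-0.0, 0.3, -0.6]
gripper_width: 0.463
gripper_force: 60.7
```

>>> {"op": "servo_tool", "data": {
  "commands": "0 0 0 0 0 -0.005 30;0 0 0 0 0 -0.01 30;0 0 0 0 0 -0.01 30;0 0 0 0 0 -0.01 30"
}}

```text
time_s: 26.98
ee_pos: [0.4508, 0.026, 0.0074]
tcp_rot: [0.727, 0.687, 0.0, 0.0]
force: [-1.8, 0.2, 7.5]
gripper_width: 0.462
gripper_force: 61.7
```

>>> {"op": "servo_tool", "data": {
  "commands": "0 0 0 0 0 0.003 44;0 0 0 0 0 0.003 50;0 0 0 0 0 0.003 62;0 0 0 0 0 0.003 62;0 0 0 0 0 0.003 62;0 0 0 0 0 0.003 62"
}}

```text
time_s: 27.72
ee_pos: [0.4506, 0.026, 0.0073]
tcp_rot: [0.727, 0.687, -0.0, -0.0]
force: [-0.5, 0.6, 0.3]
gripper_width: 0.725
gripper_force: 0.0
```

>>> {"op": "servo_tool", "data": {
  "commands": "0 0 0 0 0 0.1 62;0 0 0 0 0 0.25 62;0 0 0 0 0 0.5 62;0 0 0 0 0 0.8 62;0 0 0 0 0 0.8 85;0 0 0 0 -0.35 0.8 85;0 0 0 0 -0.35 0.8 85;0 0 0 0 -0.35 0.8 85"
}}

```text
time_s: 28.72
ee_pos: [0.4499, -0.0441, 0.1664]
tcp_rot: [0.728, 0.686, -0.0, -0.001]
force: [-1.1, 0.5, -0.8]
gripper_width: 0.995
gripper_force: 0.0
```

```bash
python3 - <<'E'
from seg import *
from st import bands
c=cam('wrist','w13.png'); s=bot.get_state(); print(s['time_s'],s['ee_pos'],s['tcp_rot'])
P=cloud(c); mask=np.hypot(P[...,0]-.451,P[...,1]-.026)<.07
bands(P,mask,dict(tin=(.014,.026),tray=(.003,.0125)))
E
```

```text
28.775 [ 0.44990448 -0.04344944  0.16647177] [ 7.27380364e-01  6.86233638e-01 -2.40694085e-04 -1.06896247e-03]
tin c 451.5 25.5 size 75.6 41.9 longdeg 87.3 z 20.1 circ 
tray c 450.6 25.7 size 102.6 69.6 longdeg 86.6 z 5.7 circ
```

>>> {"op": "servo_tool", "data": {
  "commands": "0 0 -0.08 -0.1 1 0 85;0 0 -0.08 -0.1 1 0 85;0 0 -0.08 -0.1 1 0 85;0 0 -0.08 -0.1 1 0 85;0 0 -0.08 -0.1 1 0 85;0 0 -0.08 -0.1 1 0 85"
}}

```text
time_s: 29.52
ee_pos: [0.4302, 0.1562, 0.167]
tcp_rot: [0.807, 0.591, -0.0, -0.0]
force: [-0.5, -1.1, -0.3]
gripper_width: 0.998
gripper_force: 0.0
```

```bash
python3 - <<'E'
from seg import *
from st import bands
c=cam('wrist','w14.png'); s=bot.get_state(); print(s['time_s'],s['ee_pos'],s['tcp_rot'])
P=cloud(c); mask=np.hypot(P[...,0]-.451,P[...,1]-.224)<.075
bands(P,mask,dict(weight=(.035,.048)))
E
```

```text
29.575 [0.43037576 0.15569134 0.16707248] [ 8.07333403e-01  5.90095473e-01 -3.27800633e-04 -4.20927387e-05]
weight c 450.9 224.1 size 94.2 55.7 longdeg 72.3 z 42.6 circ
```

The tin lies in its tray: (451.5,25.5) mm, top at 20 mm. The weight is at (450.9,224.1) mm, lengthwise at 72.3°. I'll grasp it.

>>> {"op": "servo_tool", "data": {
  "commands": "0 0 0 0.101 0.34 0 85;0 0 0 0.101 0.34 0 85;0 0 0 0.101 0.34 0 85;0 0 0 0.101 0.34 -0.2 85;0 0 0 0.101 0.34 -0.4 85;0 0 0 0.101 0.34 -0.6 85;0 0 0 0.101 0.34 -0.74 85;0 0 0 0.101 0.34 -0.79 85;0 0 0 0.101 0.34 -0.79 85;0 0 0 0.101 0.34 -0.79 85"
}}

```text
time_s: 30.82
ee_pos: [0.4518, 0.2239, 0.0105]
tcp_rot: [0.807, 0.59, 0.001, 0.0]
force: [-0.3, 0.9, 0.7]
gripper_width: 0.992
gripper_force: 0.0
```

>>> {"op": "servo_tool", "data": {
  "commands": "0 0 0 0 0 0 40;0 0 0 0 0 0 40;0 0 0 0 0 0 40;0 0 0 0 0 0 40;0 0 0 0 0 0 40;0 0 0 0 0 0 40;0 0 0 0 0 0 40"
}}

```text
time_s: 31.7
ee_pos: [0.4512, 0.2243, 0.0103]
tcp_rot: [0.807, 0.59, 0.001, 0.0]
force: [-1.4, 0.0, 6.1]
gripper_width: 0.636
gripper_force: 64.9
```

>>> {"op": "servo_tool", "data": {
  "commands": "0 0 0 0 0 0.02 40;0 0 0 0 0 0.06 40;0 0 0 0 0 0.12 40;0 0 0 0 0 0.2 40;0 0 0 0 0 0.2 40;0 0 0 0 0 0.2 40;0 0 0 0 0 0.2 40"
}}

```text
time_s: 32.58
ee_pos: [0.4502, 0.2239, 0.0487]
tcp_rot: [0.807, 0.59, -0.001, -0.0]
force: [-0.1, 0.8, -4.6]
gripper_width: 0.635
gripper_force: 64.1
```

```bash
python3 - <<'E'
from seg import *
c=cam('wrist','w15.png'); s=bot.get_state(); print(s['time_s'],s['ee_pos'],s['tcp_rot'],s['gripper_width'],s['gripper_force'],s['force'],s['moment'])
E
```

```text
32.625 [0.45029234 0.22389531 0.04872559] [ 8.07345647e-01  5.90078469e-01 -5.87063210e-04 -2.47842390e-04] 0.6356569960477604 64.09393072128296 [ 0.60595137 -0.29410464 -4.3988846 ] [-0.00310803 -0.06082584 -0.01240811]
```

View pics/w15.png

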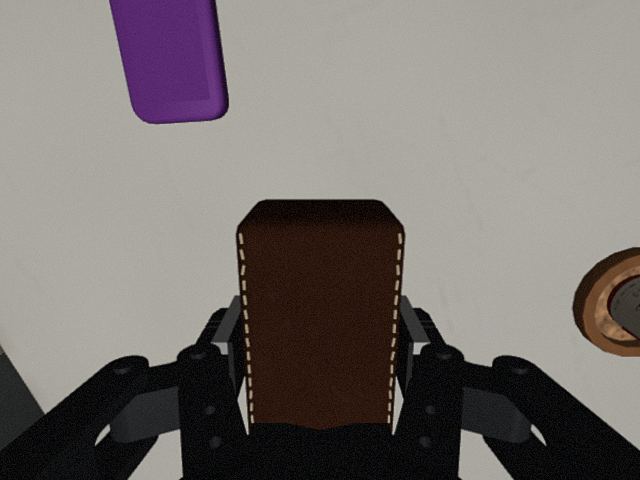

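The weight is held level (about (320,320)), at roughly 0.45 kg. I'll lift it above the height of the brass weight and carry it over.

>>> {"op": "servo_tool", "data": {
  "commands": "0 0 0 0 0 0.2 40;0 0 0 0 0 0.45 40;0 0 0 0 0 0.45 40;0 0 0 0.1 -0.23 0.45 40;0 0 0 0.2 -0.45 0.45 40;0 0 0 0.3 -0.67 0.45 40;0 0 0 0.405 -0.904 0.45 40;0 0 0 0.405 -0.904 0.45 40"
}}

```text
time_s: 33.62
ee_pos: [0.5325, 0.0398, 0.1373]
tcp_rot: [0.809, 0.588, -0.001, -0.0]
force: [0.5, 0.7, -4.4]
gripper_width: 0.636
gripper_force: 66.2
```

>>> {"op": "servo_tool", "data": {
  "commands": "0 0 0 0.1 -0.23 0 40;0 0 0 0.2 -0.45 0 40;0 0 0 0.3 -0.67 0 40;0 0 0 0.404 -0.904 0 40;0 0 0 0.404 -0.904 0 40;0 0 0 0.404 -0.904 -0.15 40;0 0 0 0.404 -0.904 -0.35 40;0 0 0 0.404 -0.904 -0.5 40;0 0 0 0.404 -0.904 -0.5 40;0 0 0 0.404 -0.904 -0.5 40"
}}

```text
time_s: 34.88
ee_pos: [0.6128, -0.1368, 0.0398]
tcp_rot: [0.807, 0.59, 0.0, 0.0]
force: [0.5, -0.2, -3.4]
gripper_width: 0.633
gripper_force: 66.1
```

```bash
python3 - <<'E'
from seg import *
c=cam('wrist','w16.png'); s=bot.get_state(); print(s['time_s'],s['ee_pos'],s['tcp_rot'],s['gripper_width'],s['gripper_force'],s['force'],c['eye'])
E
```

```text
34.925 [ 0.61345404 -0.13724982  0.04055785] [8.07172985e-01 5.90314159e-01 5.69946278e-04 8.00099635e-04] 0.6337147931941607 66.07764601707458 [ 0.47997566 -0.04832122 -3.60438717] [ 0.63601807 -0.06561877  0.18313043]
```

View pics/w16.png

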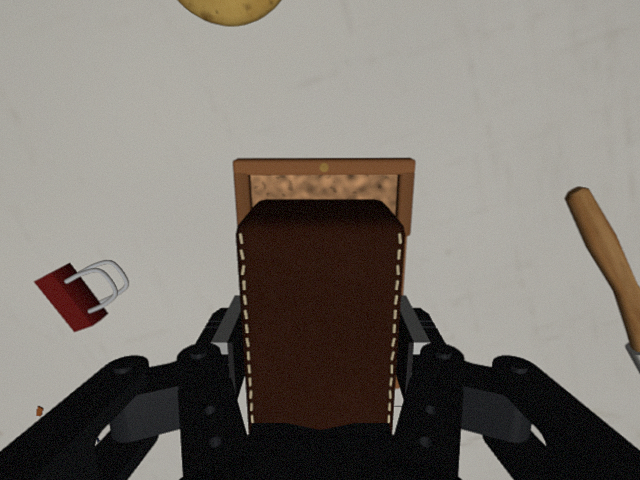

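The weight is over the largest tray; its far rim corners are at (234,160) and (415,159), and the brass weight's foot at the top is clear. I'll check the centring.

```bash
python3 - <<'E'
from h import *
c=cam('wrist'); p=onplane(c,[(234,160),(415,159)],.010); print(p.round(4)); d=(p[1]-p[0])[:2]; n=np.array([d[1],-d[0]])/np.linalg.norm(d); print(np.linalg.norm(d),p.mean(0)[:2]+n*.0615, np.degrees(np.arctan2(*d[::-1]))+90,bot.get_state()['ee_pos'])
E
```

```text
[[ 0.5951 -0.0688  0.01  ]
 [ 0.6734 -0.0932  0.01  ]]
0.08202341389039136 [ 0.61599102 -0.13974958] 72.68767830880438 [ 0.61368208 -0.13753163  0.04093666]
```

>>> {"op": "servo_tool", "data": {
  "commands": "0 0 0 0.006 -0.006 -0.03 40;0 0 0 0.006 -0.006 -0.06 40;0 0 0 0.006 -0.006 -0.09 40;0 0 0 0.006 -0.006 -0.11 40;0 0 0 0.006 -0.006 -0.12 40;0 0 0 0.006 -0.006 -0.12 40;0 0 0 0.006 -0.006 -0.12 40"
}}

```text
time_s: 35.85
ee_pos: [0.6139, -0.1388, 0.0155]
tcp_rot: [0.807, 0.59, 0.0, 0.0]
force: [0.5, 0.5, -4.0]
gripper_width: 0.637
gripper_force: 66.2
```

>>> {"op": "servo_tool", "data": {
  "commands": "0 0 0 0 0 -0.005 40;0 0 0 0 0 -0.01 40;0 0 0 0 0 -0.01 40;0 0 0 0 0 -0.01 40"
}}

```text
time_s: 36.35
ee_pos: [0.614, -0.1389, 0.0144]
tcp_rot: [0.807, 0.59, 0.0, 0.0]
force: [-3.1, 0.8, 6.4]
gripper_width: 0.635
gripper_force: 67.4
```

Contact felt. I'll release, rise and look.

>>> {"op": "servo_tool", "data": {
  "commands": "0 0 0 0 0 0.003 60;0 0 0 0 0 0.003 66;0 0 0 0 0 0.003 78;0 0 0 0 0 0.003 84;0 0 0 0 0 0.003 85;0 0 0 0 0 0.003 85"
}}

```text
time_s: 37.1
ee_pos: [0.6138, -0.1388, 0.0139]
tcp_rot: [0.807, 0.59, 0.0, -0.0]
force: [0.2, -0.0, 0.7]
gripper_width: 0.992
gripper_force: 0.0
```

>>> {"op": "servo_tool", "data": {
  "commands": "0 0 0 0 0 0.1 85;0 0 0 0 0 0.25 85;0 0 0 0 0 0.5 85;0 0 0 0 0 0.8 85;0 0 0 0 0 0.95 85;0 0 0 -0.7 0 0.95 85;0 0 0 -0.7 0 0.95 85;0 0 0 -0.7 0 0.95 85;0 0 0 -0.7 0 0.95 85;0 0 0 -0.7 0 0.95 85"
}}

```text
time_s: 38.35
ee_pos: [0.4754, -0.1393, 0.2044]
tcp_rot: [0.807, 0.59, 0.001, 0.001]
force: [1.1, -0.3, -0.4]
gripper_width: 0.997
gripper_force: 0.0
```

```bash
python3 - <<'E'
from seg import *
from st import bands
c=cam('wrist','w17.png'); s=bot.get_state(); print(s['time_s'],s['ee_pos'],s['gripper_width'])
P=cloud(c); 
try: bands(P,np.hypot(P[...,0]-.615,P[...,1]+.139)<.08,dict(weight=(.038,.055),tray=(.003,.0125)))
except Exception as e: print(e)
c=cam('top','top9.png'); P=cloud(c)
bands(P,np.hypot(P[...,0]-.615,P[...,1]+.139)<.08,dict(weight=(.034,.06),tray=(-.005,.015)))
E
```

```text
38.4 [ 0.47539952 -0.13919223  0.20411883] 0.9971231052645452
weight c 614.5 -139.1 size 94.1 55.8 longdeg 72.6 z 46.7 circ 
tray c 614.6 -138.7 size 123.5 83.2 longdeg 72.7 z 6.8 circ 
weight c 615.1 -131.4 size 80.4 55.5 longdeg 72.5 z 45.6 circ 
tray c 628.1 -127.4 size 123.7 158.9 longdeg 132.6 z 1.4 circ
```

View pics/top9.png

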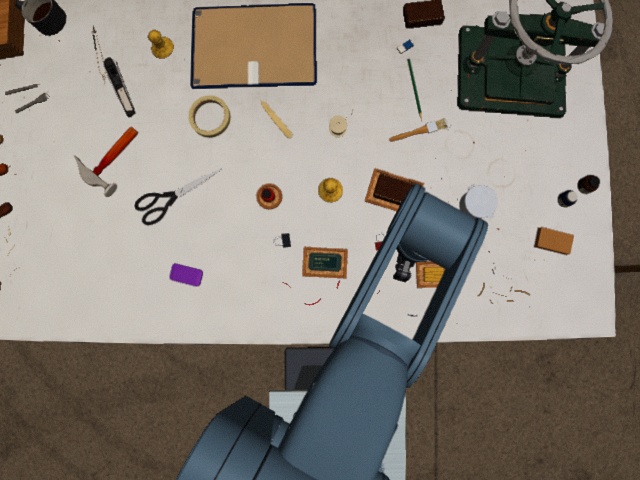

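The top view shows the bottle in the dish (269,196), the tin at (325,262), the weight at (397,188) and the wax at (432,275). The brass weight (330,189) and glue pot (480,201) have not moved, and the gripper touches nothing.

```bash
python3 -c "
from cell import bot
print(bot.sign_off())"
```

```text
the job is handed in; nothing more can be done
None
```

The stack is taken apart and handed in at about 38 s. The bottle, wax, tin and weight each rest within about 2 mm of their holder's centre by camera, and the brass weight and glue pot show no movement in the top view; the hand-in call returned no verdict.

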